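# Lock the lunch box: fold both end tabs down and tuck them beneath the rim

### The arm

A 7-joint arm with a two-finger parallel gripper is mounted at the origin on a cart in front of the work surface, level with it; the furniture and walls round the work are solid. World frame = base frame: x ahead of the robot, y to its left, z up, the work surface at z = 0. Lengths are in m, angles in rad, forces in N, time in s.
With the tool pointing down it reaches from about 0.425 to 0.875 m from the base axis. Payload 8.4 kg.
Tool frame: the origin (TCP) lies midway between the tips of the shut fingers; the grasp point (between the pads) lies 19 mm behind it; z points along the fingers, y is the line along which they close (so a half turn about z gives the same grasp; the last joint's range is limited). The gripper opens to 87 mm and grips with 3 to 60 N. Pads are 19 mm wide; open, the fingers measure 117 mm over their backs; the gripper's body (75 mm by 190 mm) begins 51 mm behind the grasp point.
Start: joints at [1.226, 0.333, 0.04, 1.465, -0.013, 1.343, -0.059], TCP at [0.158, -0.63, 0.223] pointing down, gripper open.
Joint ranges: [-2.58, 2.58], [-0.38, 2.09], [-1.3, 1.39], [0.25, 2.4], [-1.5, 4.64], [0.08, 2.09], [-2.65, 2.65]. Speed limits (rad/s): [2.22, 2.22, 2.79, 2.79, 3.14, 3.14, 3.14].

### API

Orientations are given as a unit quaternion [x, y, z, w].
In Python, from station import sense, grab_frame, close_job gives the robot as it stands.
- The arm moves only by the tool send_rows, never from a script. Its argument "deltas" is a list of rows, each a list of 7 numbers: the turn, a rotation vector about the tool's x, y, z scaled (see below), then the shift along the tool's x, y, z scaled (see below), then the finger opening in mm, from 0 to 87. In form: [[rx, ry, rz, tx, ty, tz, hand], ...]. A call has 1 to 10 rows; each row shifts and turns the commanded pose from where the row before left it, along the tool's axes as they then stand; what a row does not reach is not made up. The controller multiplies each number of a shift by 0.02 m and each number of a turn by 0.08 rad. A row lasts 1/10 s, in which the tool goes at most 50 mm and 8.59 degrees, less where a joint would pass 70% of its speed; a pose out of reach is approached as far as the arm can. A call with a number of a shift or a turn outside -1 to 1 is refused whole. A call with a gripper value outside its range is refused whole. The fingers move at their own pace and stop on an object; the grip force is fixed at half the most. Time passes only in rows, so rows that do not move let the fingers close. It gives the time, the measured TCP pose, the force, the opening and the grip force at its end, in the units of the state.
- sense(): the state, without advancing time (a new reading comes with each control period).
- grab_frame(name): name is "scene" or "top"; returns a dict with "img" (420x560x3 uint8, blue, green, red), "K" (3x3 intrinsics, pixels), "origin" and "attitude" of the camera in the world. Camera axes: x right, y up, looking along -z (the intrinsics and any distortion apply to the point x, -y, -z); pixel columns grow to the right and rows downward; lengths in m; the calibration is good to about 2 mm. A picture is of the moment at which its call begins. There is no depth.
- close_job(): hands the job in; it is judged then, once.
The state is a dict: "t": time; "joint_positions": joint angles; "joint_velocities": joint speeds; "joint_efforts": joint torques, N m; "ee_pos": TCP position; "ee_rot": TCP orientation; "ft_force": force on the tool from outside, world axes, zero at the start; "torque": the same for the moment, N m; "gripper_width": finger opening in m; "grip_force": force on a finger pad.
Only numpy, scipy, OpenCV 4.12 (cv2) and the standard library are available. Lean on these libraries where they do the work, as an engineer would, in place of code of your own. Each camera call takes 0.05 s, during which the arm holds its last target. There are 200 camera calls.

### The job

The lid of the filled blue lunch box near the middle of the worktop is on but not locked: the orange tab at each of its two ends still sticks out. With the fingertips fold each tab down over the edge and press it in towards the box until its hooked edge snaps beneath the rim and it stays shut by itself, in either order. Press gently, do not lift, tip or shove the box (it stays about where it stands), and leave the locked box behind it, the fork and all the other things where they are.

Things in the scene. Friction and masses are not known exactly. Their poses are not given: they have to be found in the camera images.
- lunch_box: Blue stoneware box, white lid on, an orange tab at each end; filled, about 1.3 kg, loose on silicone feet (slides only from about 10 N of sideways push). Origin: centre of underside; z up, y along its length (left tab at +y, right tab at -y), x across. Body 110 x 152 mm (x, y), flange and lid 128 x 175 mm, lid top 71 mm, hinge lugs 78 mm high. Starts within a 9 x 22 cm area, yaw within 0.4 rad.
- tab_left (a joint): Angle (rad) of the orange tab at the +y end: 0 = shut, hanging down along the box end; 1.57 = straight out, level; at most 2.3, leaning up. Starts at 1.1 to 1.9 and keeps its place, but springs back out towards 1 when folded and let go unlocked. Pressed in, its hook meets the lip at 0.45 and is caught beneath it at about 0.05; it takes about 5 N near the free end to ride over.
- tab_right (a joint): Angle of the tab at the box's -y end, the mirror image of the left one: same zero, sizes, start range and behaviour.
- tab_left_hinge (a point): Middle of the left tab's hinge axis, which runs parallel to the box's x axis, 83 mm from the box's centre along y and 74 mm above the worktop. Axes turn with the tab: x along the hinge, z from the free edge to the hinge, y out of its outer face.
- tab_right_hinge (a point): The same for the right tab, at -83 mm along the box's y.
- tab_left_press (a point): Middle of the ribbed outer face of the left tab, 30 mm below the hinge when shut: where a fingertip presses. The tab is a plate 64 mm wide, 3 mm thick, reaching 40 mm from the hinge. When shut its outer face is 10 mm further out than the hinge axis, its free edge flares to 14 mm and hangs 34 mm above the worktop. The hook is on its inside, 18 mm from the hinge.
- tab_right_press (a point): The same point on the right tab.
- lip_left (a point): Middle of the retaining lip at the left end: the downturned rounded edge of the flange, 5 mm thick, 68 mm long, 85 mm from the box's centre along y, 59 mm high; the hook snaps beneath and behind it.
- lip_right (a point): The same at the right end.
- packed_box: Twin box, same size and look (blue, white lid, orange tabs), already locked with both tabs hanging down, loose, standing further back. Origin: centre of its underside. Leave it alone.
- table_fork: Steel table fork, 206 x 28 x 13 mm, lying on the worktop in front of the box, 10.5 cm from its centre and parallel to its length. Origin: centre of its underside.
- lemon: Lemon, 77 x 51 x 52 mm, on the chopping board at the left.
- lime: Lime, 60 x 48 x 48 mm, on the chopping board at the left.
- tea_mug: Grey-green mug, 78 x 110 mm and 97 mm high, standing behind and to the right. Origin: centre of its underside.
- clip_jar: Small glass jar with a wire clip, 64 x 58 x 53 mm, standing behind and to the left. Origin: centre of its underside.
- moka_pot: Metal coffee pot, 78 x 123 x 138 mm, standing on the hob at the right. Origin: centre of its underside.

How it is judged:
By the outcome, as a careful person would: the job done as asked, in the order asked, and still so for the second after the job is handed in, with the robot touching nothing.
It also fails if it takes over 48 s, if anything falls off the work surface, if the arm or the gripper's body presses on something with over 40 N, if the wrist force passes 120 N, or if a joint passes its speed limit or range.

## Working session

There is one attempt and no reset: what is moved stays moved. The work goes in short steps, Python scripts to look and compute and a tool call to move; the robot and the scene stay as the last step left them, time stands still between calls to the robot, and variables do not carry over. Pictures are saved under pics/ and viewed, at most 10 in all, crops included, and the job is handed in when it is done.

Besides the shell and the picture viewer there is one more tool, called as name(argument=value, ...), one argument or row to a line, values as JSON. send_rows: Moves the arm, as the interface text tells. Its arguments: {"type":"object","properties":{"deltas":{"type":"array","items":{"type":"array","items":{"type":"number"}}}},"required":["deltas"]}

```bash
mkdir -p pics; ls
python3 - <<'E'
from station import *
import cv2,numpy as np
s=sense();print({k:np.round(v,3).tolist() for k,v in s.items()})
for n in("scene","top"):
    f=grab_frame(n);cv2.imwrite(f"pics/{n}0.png",f["img"]);np.savez(f"{n}.npz",**f)
    print(n,{k:np.round(f[k],3).tolist() for k in f if k!="img"})
E
```

```text
pics
{'t': 0.0, 'joint_positions': [1.226, 0.334, 0.04, 1.466, -0.013, 1.343, -0.058], 'joint_velocities': [-0.0, -0.0, 0.002, -0.0, -0.0, -0.001, -0.0], 'joint_efforts': [-0.001, -65.637, 1.334, -40.381, -0.06, 0.045, 0.0], 'ee_pos': [0.158, -0.63, 0.222], 'ee_rot': [0.992, 0.123, -0.0, -0.001], 'ft_force': [0.558, 0.314, 0.345], 'torque': [0.02, -0.008, 0.034], 'grip_force': 0.0, 'gripper_width': 0.087}
scene {'K': [[505.164, 0.0, 269.837], [0.0, 505.164, 207.018], [0.0, 0.0, 1.0]], 'origin': [-0.39, 1.051, 0.707], 'attitude': [-0.211, 0.495, 0.77, -0.344]}
top {'K': [[523.222, 0.0, 277.814], [0.0, 523.222, 206.384], [0.0, 0.0, 1.0]], 'origin': [0.355, 0.148, 1.53], 'attitude': [-0.054, 0.058, 0.706, -0.704]}
```

View pics/scene0.png

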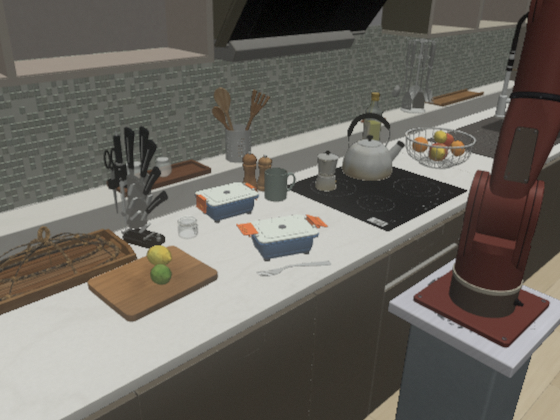

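View pics/top0.png

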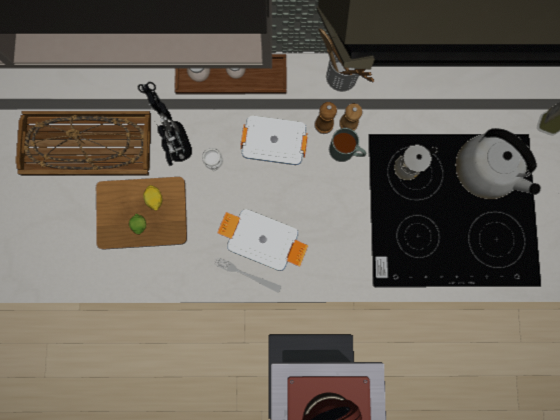

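The top view shows the target box with its lid at about (263,239) and its tabs at (229,225) and (297,252). The fork is at (250,275) and the packed box at (274,140). Next I measure the pose.

```bash
cat > h.py <<'E'
import numpy as np,cv2
from scipy.spatial.transform import Rotation as R
def ray(f,uv):
    uv=np.atleast_2d(uv);d=np.c_[(uv-f["K"][:2,2])/f["K"][0,0],np.ones(len(uv))]*[1,-1,-1]
    return R.from_quat(f["attitude"]).apply(d)
def onz(f,uv,z):
    d=ray(f,uv);o=f["origin"];return (o+d*((z-o[2])/d[:,2])[:,None])
def proj(f,p):
    q=R.from_quat(f["attitude"]).inv().apply(np.atleast_2d(p)-f["origin"])
    return np.c_[q[:,0]/-q[:,2],q[:,1]/q[:,2]]*f["K"][0,0]+f["K"][:2,2]
def orange(im):
    h=cv2.cvtColor(im,cv2.COLOR_BGR2HSV);return cv2.inRange(h,(5,170,120),(22,255,255))
E
python3 - <<'E'
from h import *
f=dict(np.load("top.npz"));im=f["img"]
h=cv2.cvtColor(im,cv2.COLOR_BGR2HSV)
roi=np.zeros(im.shape[:2],np.uint8);roi[195:280,205:320]=255
m=cv2.inRange(im,(185,185,185),(255,255,255))&roi
o=orange(im)&roi
print("levels",im[239,240],im[200,215],im[225,229])
# lid hull from white blob enclosed: use edges between lid and counter via threshold variants
for t in(185,200,215,225):
    m=cv2.inRange(im,(t,)*3,(255,)*3)&roi
    c=max(cv2.findContours(m,0,2)[0],key=cv2.contourArea);print(t,cv2.minAreaRect(c),cv2.contourArea(c))
    w=onz(f,cv2.boxPoints(cv2.minAreaRect(c)),.071);print(np.round(w[:,:2],4).tolist(),np.round(w.mean(0),4))
for c in cv2.findContours(o,0,2)[0]:
    if cv2.contourArea(c)>20:
        r=cv2.minAreaRect(c);print("tab",r);print(np.round(onz(f,cv2.boxPoints(r),.078)[:,:2],4).tolist())
E
```

```text
levels [192 192 190] [164 169 171] [ 42 125 189]
185 ((262.362060546875, 238.84483337402344), (59.23681640625, 43.638404846191406), 21.801410675048828) 2381.0
[[0.4694, 0.2818], [0.5836, 0.2376], [0.5209, 0.0829], [0.4081, 0.1288]] [0.4955 0.1828 0.071 ]Traceback (most recent call last):
  File "<stdin>", line 11, in <module>
ValueError: max() iterable argument is empty
```

```bash
python3 - <<'E'
from h import *
f=dict(np.load("top.npz"));im=f["img"];s=dict(np.load("scene.npz"))
roi=np.zeros(im.shape[:2],np.uint8);roi[195:280,205:320]=255
for t in(177,181,185):
    m=cv2.inRange(im,(t,)*3,(255,)*3)&roi
    c=max(cv2.findContours(m,0,2)[0],key=cv2.contourArea);r=cv2.minAreaRect(c)
    w=onz(f,cv2.boxPoints(r),.071);print(t,r,np.round(w.mean(0),4))
C=np.array([.4955,.1828]);
tabs=[]
for c in cv2.findContours(orange(im)&roi,0,2)[0]:
    if cv2.contourArea(c)>20:
        M=cv2.moments(c);p=onz(f,[M["m10"]/M["m00"],M["m01"]/M["m00"]],.078)[0,:2];tabs.append(p)
        for psi in(-.385,):
            Y=np.array([-np.sin(psi),np.cos(psi)]);X=np.array([Y[1],-Y[0]])
            q=onz(f,c[:,0],.078)[:,:2]-C;print("tab y",np.round([ (q@Y).min(),(q@Y).max()],4),"x",np.round([(q@X).min(),(q@X).max()],4),p)
d=tabs[0]-tabs[1];d=d if d[1]>0 else -d;print("yaw tabs",np.arctan2(-d[0],d[1]),"mid",sum(tabs)/2)
# tab angle: predicted outer free-edge line in scene vs orange blob
psi=-.385;Y=np.array([-np.sin(psi),np.cos(psi),0]);X=np.array([Y[1],-Y[0],0])
om=orange(s["img"]);cs=[c for c in cv2.findContours(om,0,2)[0] if cv2.contourArea(c)>15]
print([(cv2.boundingRect(c)) for c in cs if 230<c[0,0,0]<340])
for sg in(1,-1):
  for a in(1.1,1.4,1.7,1.9):
    y=83+40*np.sin(a)+10*np.cos(a);z=74-40*np.cos(a)+10*np.sin(a)
    P=[[*C,0]+sg*Y*y/1e3+X*x+np.array([0,0,z/1e3]) for x in(-.032,.032)]
    print(sg,a,np.round(proj(s,P)).tolist(),"top",np.round(proj(f,P)).tolist())
E
python3 - <<'E'
import cv2
im=cv2.imread('pics/scene0.png')[200:265,225:340];cv2.imwrite('pics/c1.png',cv2.resize(im,None,fx=6,fy=6))
E
```

```text
177 ((262.4137878417969, 238.96551513671875), (59.79389953613281, 44.5668830871582), 21.801406860351562) [0.4952 0.1826 0.071 ]
181 ((262.5, 239.0), (59.60820388793945, 44.195491790771484), 21.801406860351562) [0.4951 0.1824 0.071 ]
185 ((262.362060546875, 238.84483337402344), (59.23681640625, 43.638404846191406), 21.801410675048828) [0.4955 0.1828 0.071 ]
tab y [-0.1215 -0.0835] x [-0.0307  0.031 ] [0.45647706 0.08786083]
tab y [0.0816 0.1221] x [-0.0304  0.0299] [0.53353883 0.2773584 ]
yaw tabs -0.386237673811616 mid [0.49500794 0.18260961]
[]
1 1.1 [[243.0, 241.0], [236.0, 230.0]] top [[217.0, 233.0], [226.0, 212.0]]
1 1.4 [[243.0, 237.0], [235.0, 226.0]] top [[217.0, 233.0], [226.0, 211.0]]
1 1.7 [[244.0, 233.0], [236.0, 222.0]] top [[217.0, 232.0], [226.0, 211.0]]
1 1.9 [[245.0, 230.0], [238.0, 219.0]] top [[218.0, 233.0], [227.0, 211.0]]
-1 1.1 [[327.0, 227.0], [318.0, 218.0]] top [[299.0, 266.0], [307.0, 245.0]]
-1 1.4 [[328.0, 223.0], [318.0, 214.0]] top [[300.0, 266.0], [308.0, 244.0]]
-1 1.7 [[327.0, 219.0], [317.0, 210.0]] top [[299.0, 265.0], [307.0, 244.0]]
-1 1.9 [[326.0, 217.0], [316.0, 208.0]] top [[298.0, 265.0], [306.0, 243.0]]
```

View pics/c1.png

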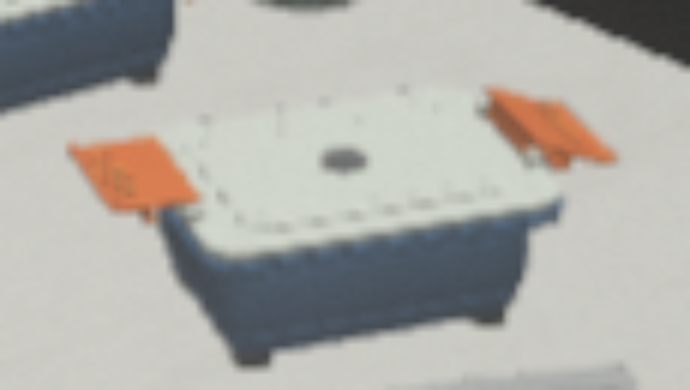

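The box centre is at (0.495, 0.183) with yaw −0.386. The left tab is at about 1.5 rad and the right at about 1.2. I start towards the right tab.

send_rows(
  deltas=[
    [0, 0, 0, 1, -0.41, 0, 0],
    [0, 0, 0, 1, -0.41, 0, 0],
    [0, 0, 0, 1, -0.41, 0, 0],
    [0, 0, 0, 1, -0.41, 0, 0],
    [0, 0, 0, 1, -0.41, 0, 0],
    [0, 0, 0, 1, -0.41, 0, 0],
    [0, 0, 0, 1, -0.41, 0, 0],
    [0, 0, 0, 1, -0.41, 0, 0],
    [0, 0, 0, 1, -0.41, 0, 0],
    [0, 0, 0, 1, -0.41, 0, 0],
  ],
)

```text
t: 1.1
ee_pos: [0.3327, -0.5014, 0.2221]
ee_rot: [0.992, 0.123, -0.0, -0.0]
ft_force: [0.2, 0.1, -0.5]
gripper_width: 0.0151
grip_force: 0.0
```

send_rows(
  deltas=[
    [0, 0, 0, 1, -0.41, 0, 0],
    [0, 0, 0, 1, -0.41, 0, 0],
    [0, 0, 0, 1, -0.41, 0, 0],
    [0, 0, 0, 1, -0.41, 0, 0],
    [0, 0, 0, 0.57, -0.98, 0, 0],
    [0, 0, 0, 0.57, -0.98, 0, 0],
    [0, 0, 0, 0.57, -0.98, 0, 0],
    [0, 0, 0, 0.57, -0.98, 0, 0],
    [0, 0, 0, 0.57, -0.98, 0, 0],
    [0, 0, 0, 0.57, -0.98, 0, 0],
  ],
)

```text
t: 2.1
ee_pos: [0.4395, -0.3192, 0.2222]
ee_rot: [0.992, 0.123, -0.0, -0.0]
ft_force: [-0.1, -0.4, 0.3]
gripper_width: 0.0002
grip_force: 0.0
```

send_rows(
  deltas=[
    [0, 0, 0, 0.57, -0.98, 0, 0],
    [0, 0, 0, 0.57, -0.98, 0, 0],
    [0, 0, 0, 0.57, -0.98, 0, 0],
    [0, 0, 0, 0.57, -0.98, 0, 0],
    [0, 0, 0, 0.57, -0.98, 0, 0],
    [0, 0, 0, 0.57, -0.98, 0, 0],
    [0, 0, 0, 0.57, -0.98, 0, 0],
    [0, 0, 0, 0.57, -0.98, 0, 0],
    [0, 0, 0, 0.57, -0.98, 0, 0],
    [0, 0, 0, 0.57, -0.98, 0, 0],
  ],
)

```text
t: 3.1
ee_pos: [0.5023, -0.1015, 0.2223]
ee_rot: [0.992, 0.123, -0.0, -0.0]
ft_force: [-1.1, -0.4, 0.6]
gripper_width: 0.0001
grip_force: 0.0
```

send_rows(
  deltas=[
    [0, 0, -0.98, 0, 0, 0, 0],
    [0, 0, -0.98, 0, 0, 0, 0],
    [0, 0, -0.98, 0, 0, 0, 0],
    [0, 0, -0.98, 0, 0, 0, 0],
    [0, 0, -0.98, 0, 0, 0, 0],
    [0, 0, -0.98, 0, 0, 0, 0],
    [0, 0, -0.98, 0, 0, 0, 0],
    [0, 0, -0.98, 0, 0, 0, 0],
    [0, 0, -0.98, 0, 0, 0, 0],
    [0, 0, -0.98, 0, 0, 0, 0],
  ],
)

```text
t: 4.1
ee_pos: [0.5021, -0.1024, 0.2222]
ee_rot: [0.87, 0.494, -0.0, -0.0]
ft_force: [-0.0, 0.3, 0.7]
gripper_width: 0.0005
grip_force: 0.0
```

send_rows(
  deltas=[
    [0, 0, -0.97, 0, 0, 0, 0],
    [0, 0, -0.97, 0, 0, 0, 0],
    [0, 0, 0, 0, 0, 0, 0],
  ],
)

```text
t: 4.4
ee_pos: [0.5022, -0.1024, 0.2222]
ee_rot: [0.829, 0.559, -0.0, -0.0]
ft_force: [-0.8, 0.7, -0.1]
gripper_width: 0.0004
grip_force: 0.0
```

send_rows(
  deltas=[
    [0, 0, 0, 0.9, -0.71, 0.7, 0],
    [0, 0, 0, 0.9, -0.71, 0.7, 0],
    [0, 0, 0, 0.9, -0.71, 0.7, 0],
    [0, 0, 0, 0.9, -0.71, 0.7, 0],
    [0, 0, 0, 0.9, -0.71, 0.7, 0],
    [0, 0, 0, 0.9, -0.71, 0.7, 0],
    [0, 0, 0, 0.9, -0.71, 0.7, 0],
    [0, 0, 0, 0.9, -0.71, 0.7, 0],
    [0, 0, 0, 0, 0, 0, 0],
  ],
)

```text
t: 5.3
ee_pos: [0.4493, 0.0764, 0.109]
ee_rot: [0.829, 0.559, -0.001, -0.001]
ft_force: [0.6, -0.0, -0.6]
gripper_width: 0.0008
grip_force: 0.0
```

send_rows(
  deltas=[
    [0, 0, 0, 0, 0, 0.25, 0],
    [0, 0, 0, 0, 0, 0.25, 0],
    [0, 0, 0, 0, 0, 0.25, 0],
    [0, 0, 0, 0, 0, 0.25, 0],
    [0, 0, 0, 0, 0, 0.25, 0],
    [0, 0, 0, 0, 0, 0.25, 0],
  ],
)

```text
t: 5.9
ee_pos: [0.4514, 0.0736, 0.0801]
ee_rot: [0.83, 0.558, -0.0, -0.0]
ft_force: [-0.2, -0.1, 0.1]
gripper_width: 0.0007
grip_force: 0.0
```

send_rows(
  deltas=[
    [0, 0, 0, 0, 0, 0.25, 0],
    [0, 0, 0, 0, 0, 0.25, 0],
    [0, 0, 0, 0, 0, 0.25, 0],
    [0, 0, 0, 0, 0, 0.25, 0],
  ],
)

```text
t: 6.3
ee_pos: [0.4514, 0.0738, 0.0602]
ee_rot: [0.83, 0.558, 0.0, 0.0]
ft_force: [0.3, -0.5, 1.3]
gripper_width: 0.0005
grip_force: 0.4
```

send_rows(
  deltas=[
    [0, 0, 0, 0, 0, 0.25, 0],
    [0, 0, 0, 0, 0, 0.25, 0],
    [0, 0, 0, 0, 0, 0.25, 0],
    [0, 0, 0, 0, 0, 0.25, 0],
  ],
)

```text
t: 6.7
ee_pos: [0.4518, 0.0738, 0.0405]
ee_rot: [0.83, 0.558, 0.0, 0.0]
ft_force: [-1.0, -0.4, 4.5]
gripper_width: 0.0007
grip_force: 2.3
```

send_rows(
  deltas=[
    [0, 0, 0, 0.1, 0, 0, 0],
    [0, 0, 0, 0.1, 0, 0, 0],
    [0, 0, 0, 0.1, 0, 0, 0],
  ],
)

```text
t: 7.0
ee_pos: [0.4523, 0.0776, 0.0396]
ee_rot: [0.83, 0.558, -0.002, 0.0]
ft_force: [-2.3, -3.1, -0.6]
gripper_width: 0.0004
grip_force: 1.0
```

send_rows(
  deltas=[
    [0, 0, 0, 0.1, 0, 0, 0],
    [0, 0, 0, 0.1, 0, 0, 0],
  ],
)

```text
t: 7.2
ee_pos: [0.4549, 0.0831, 0.0404]
ee_rot: [0.83, 0.558, -0.0, -0.0]
ft_force: [-1.6, -1.5, -0.2]
gripper_width: 0.0006
grip_force: 0.7
```

send_rows(
  deltas=[
    [0, 0, 0, 0.1, 0, 0, 0],
    [0, 0, 0, 0.1, 0, 0, 0],
  ],
)

```text
t: 7.4
ee_pos: [0.4567, 0.087, 0.0407]
ee_rot: [0.829, 0.559, 0.0, 0.0]
ft_force: [-3.8, -9.9, 1.6]
gripper_width: 0.0006
grip_force: 5.5
```

Run:
```python
from station import *
from h import *
s=sense();Y=np.array([.374,.927,0]);print(s["ft_force"]@Y,s["ft_force"],(np.array(s["ee_pos"])-[.495,.1826,0])@Y)
f=grab_frame("top");f2=grab_frame("scene")
a=cv2.resize(f["img"][190:290,200:330],None,fx=3,fy=3,interpolation=2);b=cv2.resize(f2["img"][190:290,225:355],None,fx=3,fy=3,interpolation=2)
cv2.imwrite("pics/c2.png",np.hstack([a,b]))
```

```text
-10.605270724642807 [-3.82993084 -9.89522825  1.56387827] -0.10290030130464947
```

View pics/c2.png

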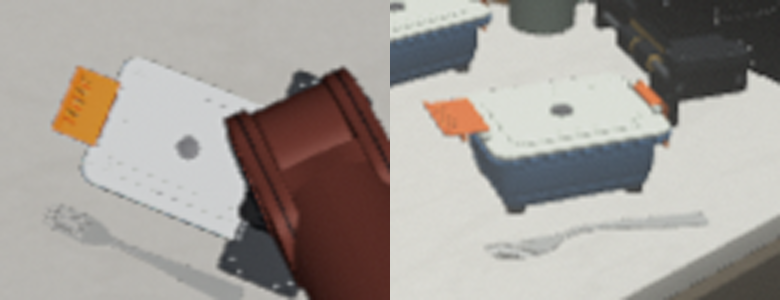

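The right tab looks folded down (scene crop, about (650,100)), and the force rose to a hard stop. I'll back off and check that it stays shut.

send_rows(
  deltas=[
    [0, 0, 0, -0.1, 0, 0, 0],
    [0, 0, 0, -0.1, 0, 0, 0],
    [0, 0, 0, 0, 0, 0, 0],
  ],
)

```text
t: 7.8
ee_pos: [0.4552, 0.0829, 0.0406]
ee_rot: [0.83, 0.558, 0.0, -0.0]
ft_force: [0.4, -0.6, 1.2]
gripper_width: 0.0008
grip_force: 0.0
```

send_rows(
  deltas=[
    [0, 0, 0, -0.5, 0, 0, 0],
    [0, 0, 0, -0.5, 0, 0, 0],
    [0, 0, 0, -0.5, 0, 0, 0],
    [0, 0, 0, 0, 0, -1, 0],
    [0, 0, 0, 0, 0, -1, 0],
    [0, 0, 0, 0, 0, -1, 0],
    [0, 0, 0, 0, 0, -1, 0],
    [0, 0, 0, 0, 0, 0, 0],
  ],
)

```text
t: 8.6
ee_pos: [0.4452, 0.0546, 0.1229]
ee_rot: [0.83, 0.558, 0.002, 0.001]
ft_force: [0.8, -0.0, -0.4]
gripper_width: 0.0004
grip_force: 0.0
```

Run:
```python
from station import *
from h import *
f=grab_frame("top");f2=grab_frame("scene");im=f["img"]
roi=np.zeros(im.shape[:2],np.uint8);roi[195:280,205:320]=255
C=np.array([.495,.1826]);Y=np.array([.3765,.9264])
for c in cv2.findContours(orange(im)&roi,0,2)[0]:
    if cv2.contourArea(c)>8:
        q=onz(f,c[:,0],.078)[:,:2]-C;print(np.round([(q@Y).min(),(q@Y).max()],4),(q.mean(0)).round(4))
a=cv2.resize(im[190:290,200:330],None,fx=3,fy=3,interpolation=2);b=cv2.resize(f2["img"][190:290,225:355],None,fx=3,fy=3,interpolation=2)
cv2.imwrite("pics/c3.png",np.hstack([a,b]))
```

```text
[-0.0934 -0.0821] [-0.0382 -0.0802]
[0.0822 0.1226] [0.0382 0.0959]
```

View pics/c3.png

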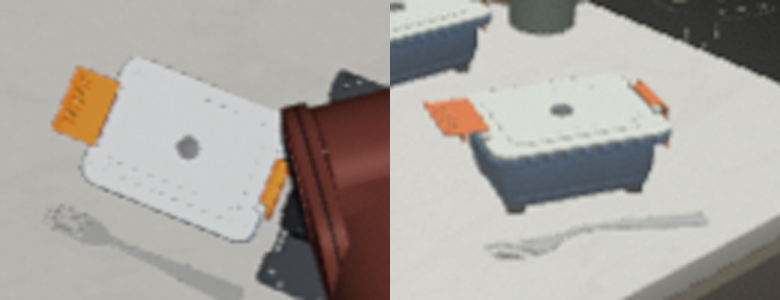

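The right tab is locked: it hangs down at crop (275,190), and the box has hardly moved. Now I cross over to the left tab.

send_rows(
  deltas=[
    [0, 0, 0, 0.98, 0, 0, 0],
    [0, 0, 0, 0.98, 0, 0, 0],
    [0, 0, 0, 0.98, 0, 0, 0],
    [0, 0, 0, 0.98, 0, 0, 0],
    [0, 0, 0, 0.98, 0, 0, 0],
    [0, 0, 0, 0.98, 0, 0, 0],
    [0, 0, 0, 0.98, 0, 0, 0],
    [0, 0, 0, 0.98, 0, 0, 0],
    [0, 0, 0, 0.98, 0, 0, 0],
    [0, 0, 0, 0.98, 0, 0, 0],
  ],
)

```text
t: 9.7
ee_pos: [0.5172, 0.2369, 0.119]
ee_rot: [0.83, 0.558, -0.001, -0.0]
ft_force: [-0.0, -0.6, 0.3]
gripper_width: 0.0003
grip_force: 0.0
```

send_rows(
  deltas=[
    [0, 0, 0, 0.98, 0, 0, 0],
    [0, 0, 0, 0.98, 0, 0, 0],
    [0, 0, 0, 0.98, 0, 0, 0],
    [0, 0, 0, 0, 0, 0, 0],
    [0, 0, 0, 0, 0, 0.5, 0],
    [0, 0, 0, 0, 0, 0.5, 0],
    [0, 0, 0, 0, 0, 0, 0],
  ],
)

```text
t: 10.4
ee_pos: [0.5386, 0.2894, 0.0981]
ee_rot: [0.83, 0.558, -0.002, 0.0]
ft_force: [0.2, -1.1, 0.5]
gripper_width: 0.0005
grip_force: 0.0
```

send_rows(
  deltas=[
    [0, 0, 0, 0.1, 0, 0.24, 0],
    [0, 0, 0, 0, 0, 0.24, 0],
    [0, 0, 0, 0, 0, 0.24, 0],
    [0, 0, 0, 0, 0, 0.24, 0],
    [0, 0, 0, 0, 0, 0.24, 0],
    [0, 0, 0, 0, 0, 0.24, 0],
  ],
)

```text
t: 11.0
ee_pos: [0.5406, 0.2934, 0.0716]
ee_rot: [0.83, 0.558, 0.0, -0.0]
ft_force: [-0.8, 1.0, 1.0]
gripper_width: 0.0005
grip_force: 0.5
```

send_rows(
  deltas=[
    [0, 0, 0, 0, 0, 0.24, 0],
    [0, 0, 0, 0, 0, 0.24, 0],
    [0, 0, 0, 0, 0, 0.24, 0],
    [0, 0, 0, 0, 0, 0.24, 0],
    [0, 0, 0, 0, 0, 0.24, 0],
    [0, 0, 0, 0, 0, 0.24, 0],
  ],
)

```text
t: 11.6
ee_pos: [0.5408, 0.2934, 0.043]
ee_rot: [0.83, 0.558, 0.0, -0.0]
ft_force: [0.0, 0.5, 6.3]
gripper_width: 0.0005
grip_force: 2.3
```

send_rows(
  deltas=[
    [0, 0, 0, -0.1, 0, 0.05, 0],
    [0, 0, 0, -0.1, 0, 0.05, 0],
    [0, 0, 0, -0.1, 0, 0, 0],
  ],
)

```text
t: 11.9
ee_pos: [0.5381, 0.288, 0.041]
ee_rot: [0.829, 0.559, 0.0, -0.0]
ft_force: [1.9, 3.5, -0.6]
gripper_width: 0.0007
grip_force: 1.4
```

send_rows(
  deltas=[
    [0, 0, 0, -0.1, 0, 0, 0],
    [0, 0, 0, -0.1, 0, 0, 0],
  ],
)

```text
t: 12.1
ee_pos: [0.5363, 0.2833, 0.0408]
ee_rot: [0.83, 0.558, -0.0, 0.0]
ft_force: [-0.6, 1.7, 0.3]
gripper_width: 0.0005
grip_force: 0.7
```

send_rows(
  deltas=[
    [0, 0, 0, -0.1, 0, 0, 0],
    [0, 0, 0, -0.1, 0, 0, 0],
  ],
)

```text
t: 12.3
ee_pos: [0.535, 0.2797, 0.0408]
ee_rot: [0.83, 0.558, -0.0, 0.0]
ft_force: [3.3, 8.5, -3.2]
gripper_width: 0.0004
grip_force: 4.9
```

send_rows(
  deltas=[
    [0, 0, 0, 0.1, 0, 0, 0],
    [0, 0, 0, 0.1, 0, 0, 0],
    [0, 0, 0, 0, 0, 0, 0],
  ],
)

```text
t: 12.6
ee_pos: [0.5366, 0.2839, 0.0409]
ee_rot: [0.83, 0.558, -0.0, 0.0]
ft_force: [-0.1, 0.2, 0.9]
gripper_width: 0.0003
grip_force: 0.0
```

send_rows(
  deltas=[
    [0, 0, 0, 0.5, 0, 0, 0],
    [0, 0, 0, 0.5, 0, 0, 0],
    [0, 0, 0, 0.5, 0, 0, 0],
    [0, 0, 0, 0, 0, -1, 0],
    [0, 0, 0, 0, 0, -1, 0],
    [0, 0, 0, 0, 0, -1, 0],
    [0, 0, 0, 0, 0, -1, 0],
    [0, 0, 0, 1, 0, -1, 0],
    [0, 0, 0, 1, 0, -1, 0],
    [0, 0, 0, 1, 0, -1, 0],
  ],
)

```text
t: 13.6
ee_pos: [0.5709, 0.3687, 0.182]
ee_rot: [0.83, 0.558, 0.0, -0.0]
ft_force: [0.4, -0.5, -0.6]
gripper_width: 0.0011
grip_force: 0.0
```

send_rows(
  deltas=[
    [0, 0, 0, 1, 0, -0.5, 0],
    [0, 0, 0, 1, 0, -0.5, 0],
    [0, 0, 0, 1, 0, -0.5, 0],
    [0, 0, 0, 1, 0, 0, 0],
    [0, 0, 0, 0, 0, 0, 0],
    [0, 0, 0, 0, 0, 0, 0],
  ],
)

```text
t: 14.2
ee_pos: [0.6002, 0.4423, 0.2103]
ee_rot: [0.829, 0.559, -0.0, -0.0]
ft_force: [0.6, -0.5, 0.0]
gripper_width: 0.0004
grip_force: 0.0
```

Run:
```python
from station import *
from h import *
f=grab_frame("top");f2=grab_frame("scene");im=f["img"]
roi=np.zeros(im.shape[:2],np.uint8);roi[195:280,205:320]=255
C=np.array([.495,.1826]);Y=np.array([.3765,.9264])
for c in cv2.findContours(orange(im)&roi,0,2)[0]:
    if cv2.contourArea(c)>8:
        q=onz(f,c[:,0],.078)[:,:2]-C;print(np.round([(q@Y).min(),(q@Y).max()],4),(q.mean(0)).round(4))
m=cv2.inRange(im,(181,)*3,(255,)*3)&roi
c=max(cv2.findContours(m,0,2)[0],key=cv2.contourArea);r=cv2.minAreaRect(c)
print(r,onz(f,cv2.boxPoints(r),.071).mean(0))
a=cv2.resize(im[110:290,180:330],None,fx=2.6,fy=2.6,interpolation=2);b=cv2.resize(f2["img"][140:320,185:335],None,fx=2.6,fy=2.6,interpolation=2)
cv2.imwrite("pics/c4.png",np.hstack([a,b]))
```

```text
[-0.0934 -0.0821] [-0.0317 -0.0823]
((264.5, 237.0), (84.0, 109.0), 90.0) [0.5017194  0.17661871 0.071     ]
```

View pics/c4.png

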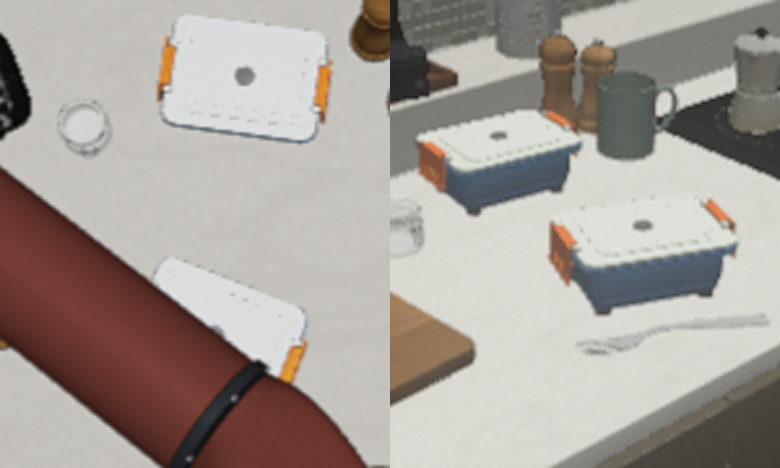

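The last view shows both tabs hanging flush, like the packed box's: the left at crop (563,250) and the right at (720,215). The fork and the packed box look undisturbed, and the arm is clear.

```bash
python3 -c "
from station import *
print(close_job())"
```

```text
the job is handed in; nothing more can be done
None
```

Both tabs were folded down and stayed shut after I let go, the box moved by about half a millimetre at most when last measured (after the first tab), the fork and packed box look untouched, and the job was handed in at about 14 s; no verdict was returned.

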